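Issue the bottom carton from the feeder

TASK

Slide the bottom carton straight out of the mouth of the gravity feeder, so that the carton above it drops into its place and stays in the feeder. Then lay the carton you took flat in the middle of the empty white sheet, its long side along the sheet's long side, without dropping it, and let go.

Things in the scene. Friction and masses are not known exactly. Their poses are not given: they have to be found in the camera images.
- feeder: Fixed grey feeder, base 132 x 68 mm, with a stack of three flat cartons between four aluminium corner angles 82 mm high. Origin: under the base's centre, on the table; z up. Cartons slide out of the mouth along -x, through a slot 14 to 42 mm above the table (outer face x = -66 mm), over a tongue 34 mm wide, 14 mm high, to x = -151 mm. A carton is free once its centre is past x = -126 mm.
- carton_low_center (a point): Centre of the bottom carton in the feeder (25 mm above the table): brown card, rigid, 120 x 54 x 22 mm (x, y, z), 60 g; x parallel to the feeder's. Its -x end sticks about 42 mm out of the mouth: pinch it there from above across the 54 mm, some 39 mm from its centre, fingertips above its underside so that it can be laid flat later. Like cartons lying on the table are not wanted.
- carton_next_center (a point): Centre of the carton lying on the bottom one in the feeder, same size (120 x 54 x 22 mm): 47 mm above the table at the start, 25 mm once it has dropped. A third carton lies on it (stack top 80 mm above the table). They drop by their own weight as the bottom one leaves.
- sheet_mid (a point): Middle of the top of the empty white sheet of stiff paper, 210 x 150 mm, 2 mm thick, fixed flat on the table; x along its long side, y along its short side, z up. A like sheet beside it, on either side, is occupied by a jar and a small black block.
Not all that is in view belongs to the job. What is shaped like the part that bears carton_low_center but pink is not meant.

How it is judged:
By the outcome, as a careful person would: the job done as asked, in the order asked, and still so for the second after the job is handed in, with the robot touching nothing.
It also fails if it takes over 40 s, if anything falls off the work surface, if the arm or the gripper's body presses on something with over 40 N, if the wrist force passes 120 N, or if a joint passes its speed limit or range.

ROBOT

A 6-joint arm with a two-finger parallel gripper is mounted at the origin on the work surface. World frame = base frame: x ahead of the robot, y to its left, z up, the work surface at z = 0. Lengths are in mm, angles in rad, forces in N, time in s.
With the tool pointing down it reaches from about 350 to 775 mm from the base axis. Payload 7.3 kg.
Tool frame: the origin (TCP) lies midway between the tips of the shut fingers; the grasp point (between the pads) lies 19 mm behind it; z points along the fingers, y is the line along which they close (so a half turn about z gives the same grasp; the last joint's range is limited). The gripper opens to 92 mm and grips with 3 to 60 N. Pads are 19 mm wide; open, the fingers measure 130 mm over their backs; the gripper's body (75 mm by 190 mm) begins 47 mm behind the grasp point.
Start: joints at [-1.305, 0.342, 1.524, -0, 1.275, -0.146], TCP at [210.16, -481.121, 226.741] pointing down, gripper open.
Joint ranges: [-2.53, 2.53], [-0.77, 2.02], [0.04, 2.7], [-1, 4.14], [0.28, 2.66], [-3.11, 3.11]. Speed limits (rad/s): [2.57, 2.57, 3.14, 3.14, 3.14, 3.14].

INTERFACE

Orientations are given as [roll, pitch, yaw] about the fixed x, y, z axes, in that order (R = Rz(yaw) Ry(pitch) Rx(roll)).
In Python, from plant import bot gives the robot as it stands.
- The arm moves only by the tool jog_arm, never from a script. Its arguments are lists of equal length, an entry for each row: "dp": the shift along the tool's x, y, z in m, a list of three; "twist": the turn about the tool's z in degrees. A call has 1 to 10 rows; each row shifts and turns the commanded pose from where the row before left it, along the tool's axes as they then stand; what a row does not reach is not made up. A row lasts 1/8 s, in which the tool goes at most 62.5 mm and 10.7 degrees, less where a joint would pass 70% of its speed; a pose out of reach is approached as far as the arm can. A call is refused whole if a number of a shift passes 0.0625 or a number of a turn 10.7, either way. A call with a gripper value outside its range is refused whole. "jaw" is the finger opening in m, from 0 to 0.0918, set as the call begins (left out, the last holds). The fingers move at their own pace and stop on an object; the grip force is fixed at half the most. Time passes only in rows, so rows that do not move let the fingers close. It gives the time, the measured TCP pose, the force, the opening and the grip force at its end, in the units of the state.
- bot.get_obs(): the state, without advancing time (a new reading comes with each control period).
- bot.capture(name): name is "side" or "top"; returns the picture (480x640x3 uint8, blue, green, red); there is no depth.
- bot.camera_params(name): a dict with "fx", "fy", "cx", "cy" (pixels), "k1" (the pictures are not rectified: a ray, as slopes to the right and down, at radius r is drawn at 1 + k1 r^2 times it, then the intrinsics apply), "R" (3x3) and "t" (3): a world point X has camera coordinates R X + t. Camera axes: x right, y down, z forward; pixel columns grow to the right and rows downward; lengths in mm; the calibration is good to about 2 mm. A picture is of the moment at which its call begins. camera_params takes no time and is no camera call.
- bot.close_job(): hands the job in; it is judged then, once.
Trained networks look in the newest picture that a camera, given by its name, has taken for a name from the list of things; names that differ only in an ending like _2 or _b are one class to them, and where a whole thing is asked for, a point or a joint stands for the part that bears it (a point fixed in the world has none). Each returns a list of dicts, best first, with "confidence" (0 to 1); they miss things now and then, are a little off and sometimes report something else, mostly with a low value. They report only what shows in the picture. A call takes as long as a camera call. They do not tell look-alikes from the thing itself.
- bot.find_in(camera, label): "bbox" ([centre column, centre row, width, height] in pixels, round what is visible of it).
- bot.masks_of(camera, label): "pixels" (480x640 bool, what is visible of it) and "bbox" ([centre column, centre row, width, height] in pixels, round what is visible of it).
The state is a dict: "time": time; "joint_positions": joint angles; "dq": joint speeds; "tau": joint torques, N m; "tool_pos": TCP position; "tcp_rot": TCP orientation; "contact_force": force on the tool from outside, world axes, zero at the start; "moment": the same for the moment, N m; "grip_width": finger opening in mm; "finger_force": force on a finger pad.
Only numpy, scipy, OpenCV 4.12 (cv2) and the standard library are available. Lean on these libraries where they do the work, as an engineer would, in place of code of your own. Each camera call takes 0.05 s, during which the arm holds its last target. There are 200 camera calls.

## Working session

There is one attempt and no reset: what is moved stays moved. The work goes in short steps, Python scripts to look and compute and a tool call to move; the robot and the scene stay as the last step left them, time stands still between calls to the robot, and variables do not carry over. Pictures are saved under pics/ and viewed, at most 10 in all, crops included, and the job is handed in when it is done.

Besides the shell and the picture viewer there is one more tool, called after "Request:" by a JSON object that holds its "method" and its "body", one argument or row to a line. jog_arm: Moves the arm, as the interface text tells. Its arguments: {"type":"object","properties":{"dp":{"type":"array"},"twist":{"type":"array"},"jaw":{"type":"number"}},"required":["dp","twist"]}

```bash
mkdir -p pics; cat > h.py <<'E'
import numpy as np, cv2
from plant import bot
def ray(cam,uv):
    p=bot.camera_params(cam);R=np.array(p["R"]);t=np.array(p["t"])
    K=np.array([[p["fx"],0,p["cx"]],[0,p["fy"],p["cy"]],[0,0,1]],float)
    n=cv2.undistortPoints(np.array(uv,float).reshape(-1,1,2),K,np.array([p["k1"],0,0,0.]))[:,0]
    d=np.c_[n,np.ones(len(n))]@R
    return -R.T@t,d
def onz(cam,uv,z):
    o,d=ray(cam,uv); return o+d*((z-o[2])/d[:,2])[:,None]
def proj(cam,X):
    p=bot.camera_params(cam);R=np.array(p["R"]);t=np.array(p["t"])
    K=np.array([[p["fx"],0,p["cx"]],[0,p["fy"],p["cy"]],[0,0,1]],float)
    return cv2.projectPoints(np.array(X,float).reshape(-1,1,3),cv2.Rodrigues(R)[0],t,K,np.array([p["k1"],0,0,0.]))[0][:,0]
E
python3 - <<'E'
from h import *
for c in("top","side"):
    im=bot.capture(c);cv2.imwrite(f"pics/{c}0.png",im)
    for l in("feeder","carton_low_center","carton_next_center","sheet_mid"):
        for d in bot.find_in(c,l): print(c,l,np.round(d["bbox"]),round(d["confidence"],2))
print(bot.get_obs())
E
```

```text
top feeder [214. 225. 106.  39.] 0.88
top carton_low_center [372. 321.  57.  54.] 0.95
top carton_low_center [212. 300.  37.  54.] 0.59
top carton_low_center [150. 172.  38.  56.] 0.55
top sheet_mid [460. 246.  78.  90.] 0.58
side feeder [241. 315.  92.  98.] 0.81
side carton_low_center [334. 344.  70.  42.] 0.88
side carton_low_center [140. 349.  81.  43.] 0.79
side carton_low_center [418. 229.  60.  32.] 0.7
side carton_low_center [264. 301.  38.  54.] 0.59
side carton_next_center [235. 316.  58.  45.] 0.57
side sheet_mid [373. 174.  89.  37.] 0.96
{'time': 0.5, 'joint_positions': array([-1.30500948e+00,  3.42050227e-01,  1.52415954e+00, -3.40367239e-05,
        1.27537438e+00, -1.46022190e-01]), 'dq': array([-0.00185825, -0.00145226, -0.00139917, -0.0006156 ,  0.00080611,
       -0.00018692]), 'tau': array([ 6.17510414e-04, -4.30811012e+01, -2.44312567e+01,  7.18482560e-02,
        4.89766861e-02, -1.03511201e-05]), 'tool_pos': array([ 210.14013286, -481.10688764,  226.69360041]), 'tcp_rot': array([3.14158898e+00, 3.34527621e-05, 4.11818942e-01]), 'contact_force': array([-0.73244355,  0.0828534 ,  0.03346513]), 'moment': array([0.00712405, 0.00454918, 0.03373793]), 'finger_force': 0.0, 'grip_width': 91.58537452476084}
```

View pics/top0.png

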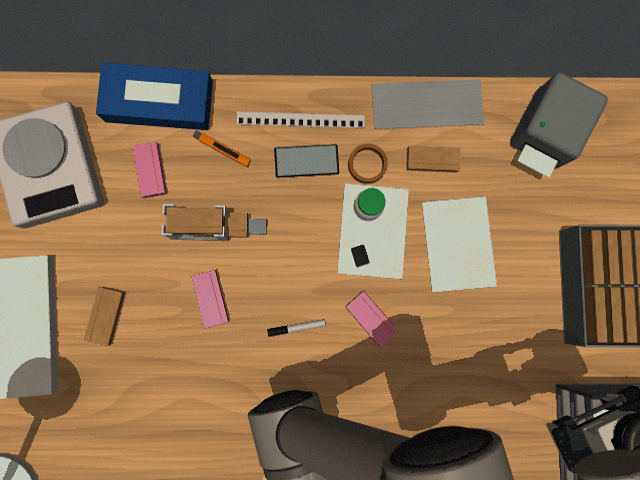

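View pics/side0.png

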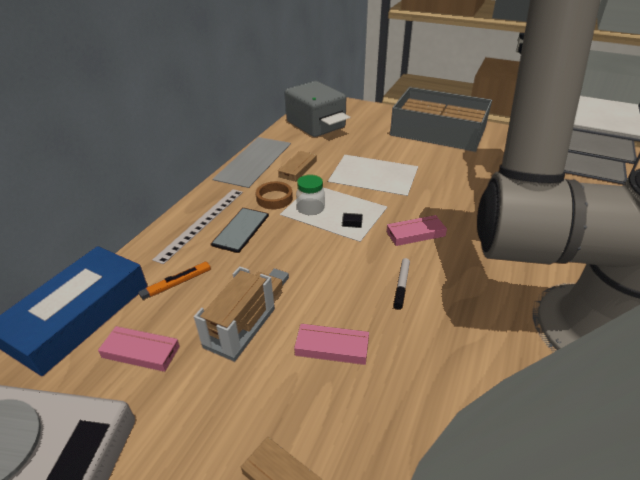

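The top view shows the feeder at (214,225) with its mouth and tongue to the right, tongue end near (266,227). The brown carton at (238,225) sticking out of the mouth is the one meant. The pink ones at (149,169), (210,299), (371,318) and the loose brown ones at (104,316), (434,158) are not. The empty sheet is at (460,245); its neighbour at (373,231) carries the jar and the black block.

```bash
python3 - <<'E'
from h import *
im=cv2.imread("pics/top0.png")
a=cv2.resize(im[185:260,150:280],None,fx=6,fy=6,interpolation=cv2.INTER_CUBIC)
cv2.imwrite("pics/feed.png",a)
m=cv2.inRange(im,(165,165,165),(255,255,255));n,L,S,C=cv2.connectedComponentsWithStats(m)
i=L[245,460];ys,xs=np.where(L==i)
r=cv2.minAreaRect(np.c_[xs,ys].astype(np.float32));b=cv2.boxPoints(r);print(b)
W=onz("top",b,2);print(W.round(1),W.mean(0).round(1))
e=[W[(k+1)%4]-W[k] for k in range(4)];print([(round(np.hypot(*v[:2]),1),round(np.degrees(np.arctan2(v[1],v[0])),1)) for v in e])
E
```

```text
[[421.82703 202.47238]
 [485.52014 195.26184]
 [495.75708 285.68787]
 [432.06396 292.8984 ]]
[[ 641.1 -249.4    2. ]
 [ 658.5 -398.6    2. ]
 [ 448.3 -415.4    2. ]
 [ 431.8 -268.5    2. ]] [ 544.9 -333.     2. ]
[(np.float64(150.3), np.float64(-83.3)), (np.float64(210.9), np.float64(-175.4)), (np.float64(147.8), np.float64(96.4)), (np.float64(210.2), np.float64(5.2))]
```

View pics/feed.png

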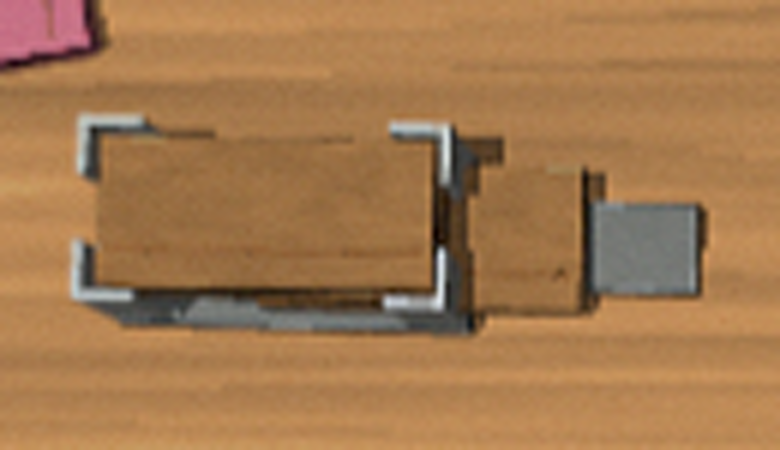

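```bash
python3 - <<'E'
from h import *
from scipy.optimize import least_squares
c=lambda P:[(150+(x+.5)/6-.5,185+(y+.5)/6-.5) for x,y in P]
po=onz("top",c([(78,117),(455,126),(446,309),(72,300)]),82)
ca=onz("top",c([(585,168),(585,312)]),36)
to=onz("top",c([(700,203),(700,296)]),14)
print(po.round(1),ca.round(1),to.round(1),"post centre",po.mean(0))
# feeder x = world heading psi; feeder (x,y)
def f(q):
    X,Y,psi,hx,hy,ce=q;R=np.array([[np.cos(psi),-np.sin(psi)],[np.sin(psi),np.cos(psi)]])
    # image top = +worldx ; feeder x ~ +worldy ; feeder y ~ -worldx
    L=np.array([(hx,-hy),(-hx,-hy),(-hx,hy),(hx,hy),(ce,-27),(ce,27),(-151,-17),(-151,17)])
    return (L@R.T+[X,Y]-np.r_[po,ca,to][:,:2]).ravel()
s=least_squares(f,[600,200,1.57,66,34,-108]);q=s.x
print(q.round(2),np.degrees(q[2]),s.fun.reshape(-1,2).round(1))
X,Y,psi=q[:3];u=np.array([np.cos(psi),np.sin(psi)])
lc=np.array([X,Y])+u*(q[5]+60);g=lc-39*u
print("low centre",lc,"grasp",g,"free dist",-126-(q[5]+60))
# overlay sheet + feeder
im=cv2.imread("pics/top0.png")
m=cv2.inRange(im,(165,165,165),(255,255,255));n,L,S,C=cv2.connectedComponentsWithStats(m)
h=cv2.findContours((L==L[245,460]).astype(np.uint8),cv2.RETR_EXTERNAL,cv2.CHAIN_APPROX_NONE)[0][0]
p=cv2.approxPolyDP(cv2.convexHull(h),4,True)[:,0];print(p);W=onz("top",p,2);print(W.round(1),W.mean(0))
for k in range(len(W)):
    v=W[(k+1)%len(W)]-W[k];print(np.hypot(*v[:2]),np.degrees(np.arctan2(v[1],v[0])))
E
```

```text
[[620.6 327.9  82. ]
 [618.  194.   82. ]
 [551.9 196.3  82. ]
 [554.8 328.4  82. ]] [[610.4 151.9  36. ]
 [556.4 151.4  36. ]] [[600.7 110.4  14. ]
 [565.2 110.2  14. ]] post centre [586.31978813 261.65133269  82.        ]
[ 586.13  261.52    1.55   66.51   32.96 -109.91] 88.78284694098244 [[-0.1 -0.6]
 [-0.3  0.3]
 [-0.2 -0.5]
 [-0.2  0.4]
 [ 0.4 -0.9]
 [ 0.4  0.9]
 [-0.8 -0.2]
 [ 0.8  0.8]]
low centre [585.07259075 211.62595986] grasp [584.24416326 172.63475947] free dist -76.09300804470811
[[484 197]
 [495 285]
 [432 291]
 [422 203]]
[[ 654.4 -394.9    2. ]
 [ 449.9 -413.7    2. ]
 [ 436.1 -268.5    2. ]
 [ 639.8 -249.7    2. ]] [ 545.05906015 -331.72017588    2.        ]
205.3969326147119 -174.74976441741646
145.91273016106007 95.42865895382393
204.60330779683002 5.2528795780474224
145.92680113664147 -84.25974863312447
```

Request:
{"method": "jog_arm", "body": {
  "dp": [
    [0,0,0],
    [0,0,0],
    [0,0,0],
    [0,0,0],
    [0,0,0],
    [0,0,0],
    [0,0,0]
  ],
  "twist": [-9.31,-9.31,-9.31,-9.31,-9.31,-9.31,-9.31],
  "jaw": 0.0918
}}

```text
time: 1.38
tool_pos: [210.1, -481.1, 226.8]
tcp_rot: [3.142, 0.0, 1.555]
contact_force: [0.4, 0.3, 0.9]
grip_width: 91.6
finger_force: 0.0
```

Request:
{"method": "jog_arm", "body": {
  "dp": [
    [0.033,0.018,0],
    [0.033,0.018,0],
    [0.033,0.018,0],
    [0.033,0.018,0],
    [0.033,0.018,0],
    [0.033,0.018,0],
    [0.033,0.018,0],
    [0.033,0.018,0],
    [0.033,0.018,0],
    [0.033,0.018,0]
  ],
  "twist": [0,0,0,0,0,0,0,0,0,0]
}}

```text
time: 2.62
tool_pos: [397.8, -154.0, 226.9]
tcp_rot: [3.141, 0.0, 1.549]
contact_force: [1.1, 0.3, -0.3]
grip_width: 91.9
finger_force: 0.0
```

Request:
{"method": "jog_arm", "body": {
  "dp": [
    [0.036,0.02,0.01],
    [0.036,0.02,0.01],
    [0.036,0.02,0.01],
    [0.036,0.02,0.01],
    [0.036,0.02,0.01],
    [0.036,0.02,0.01],
    [0.036,0.02,0.01],
    [0.036,0.02,0.01],
    [0.036,0.02,0.01],
    [0,0,0]
  ],
  "twist": [0,0,0,0,0,0,0,0,0,0]
}}

```text
time: 3.88
tool_pos: [584.3, 167.1, 135.3]
tcp_rot: [-3.14, -0.0, 1.552]
contact_force: [-0.9, -0.4, -0.8]
grip_width: 91.7
finger_force: 0.0
```

```bash
python3 - <<'E'
from h import *
o=bot.get_obs();p=o["tool_pos"];y=o["tcp_rot"][2];print(o["time"],p,o["tcp_rot"],np.degrees(y),o["joint_positions"])
d=np.array([584.2,169.5])-p[:2];print("tool dx,dy",d@[np.cos(y),np.sin(y)],d@[np.sin(y),-np.cos(y)], p[2]-20)
im=bot.capture("side");cv2.imwrite("pics/s1.png",im[200:400,150:400].repeat(3,0).repeat(3,1))
E
```

```text
3.875 [584.33750089 167.08025428 135.31822148] [-3.14027810e+00 -1.10662955e-06  1.55221783e+00] 88.93553063916983 [1.52339534e-01 5.72694377e-01 1.41106434e+00 2.45160064e-04
 1.15912916e+00 1.70819785e-01]
tool dx,dy 2.416773722297637 -0.18242980940931275 115.31822148218967
```

Request:
{"method": "jog_arm", "body": {
  "dp": [
    [0.001,0,0.02],
    [0,0,0.02],
    [0,0,0.02],
    [0,0,0.02],
    [0,0,0.015],
    [0,0,0.01],
    [0,0,0.009],
    [0,0,0]
  ],
  "twist": [0,0,0,0,0,0,0,0]
}}

```text
time: 4.92
tool_pos: [583.9, 165.8, 22.3]
tcp_rot: [-3.141, 0.0, 1.549]
contact_force: [-0.6, 0.5, 0.3]
grip_width: 91.9
finger_force: 0.0
```

```bash
python3 - <<'E'
from h import *
im=bot.capture("side");a=cv2.resize(im[180:400,150:400],None,fx=2.7,fy=2.7,interpolation=cv2.INTER_CUBIC)
t=bot.capture("top");b=cv2.resize(t[150:270,140:300],None,fx=4,fy=4)
cv2.imwrite("pics/s2.png",a)
print(bot.get_obs()["tool_pos"])
E
```

```text
[584.47736925 166.00654072  23.04871978]
```

View pics/s2.png

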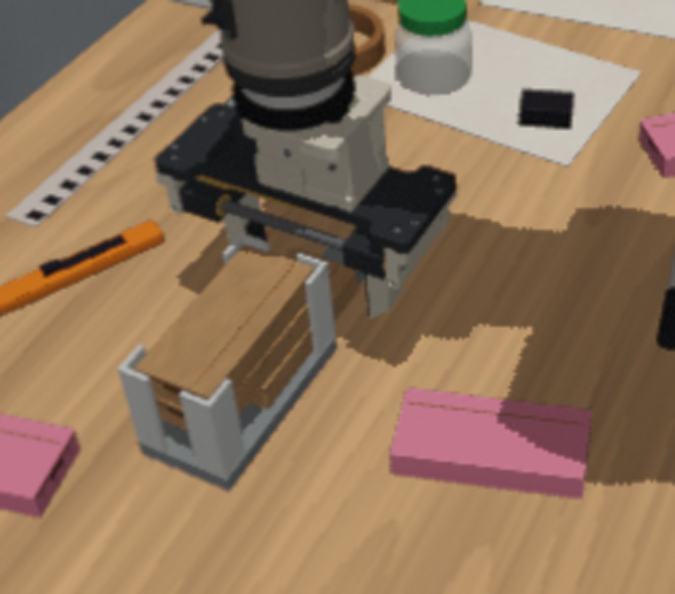

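The enlarged view shows the gripper straddling the protruding brown carton, clear of the posts (front post top near (315,265)). I go down 2 mm and close.

Request:
{"method": "jog_arm", "body": {
  "dp": [
    [0,0,0.002],
    [0,0,0]
  ],
  "twist": [0,0]
}}

```text
time: 5.28
tool_pos: [584.3, 166.0, 20.9]
tcp_rot: [3.141, 0.0, 1.549]
contact_force: [-0.2, 0.9, 0.6]
grip_width: 91.7
finger_force: 0.0
```

Request:
{"method": "jog_arm", "body": {
  "dp": [
    [0,0,0],
    [0,0,0],
    [0,0,0],
    [0,0,0],
    [0,0,0],
    [0,0,0]
  ],
  "twist": [0,0,0,0,0,0],
  "jaw": 0.04
}}

```text
time: 6.02
tool_pos: [584.3, 165.9, 20.7]
tcp_rot: [3.141, 0.0, 1.549]
contact_force: [0.3, 0.2, 0.3]
grip_width: 53.7
finger_force: 29.9
```

Gripped at 54 mm. Now I slide out along tool -x.

Request:
{"method": "jog_arm", "body": {
  "dp": [
    [-0.006,0,0],
    [-0.012,0,0],
    [-0.012,0,0],
    [-0.012,0,0],
    [-0.012,0,0],
    [-0.012,0,0],
    [-0.012,0,0],
    [-0.012,0,0],
    [-0.012,0,0],
    [-0.008,0,0]
  ],
  "twist": [0,0,0,0,0,0,0,0,0,0]
}}

```text
time: 7.28
tool_pos: [581.8, 55.1, 20.6]
tcp_rot: [-3.141, 0.0, 1.549]
contact_force: [-0.2, 1.1, -0.3]
grip_width: 53.6
finger_force: 29.9
```

```bash
python3 - <<'E'
from h import *
im=bot.capture("side");a=cv2.resize(im[180:400,150:400],None,fx=2.7,fy=2.7,interpolation=cv2.INTER_CUBIC)
cv2.imwrite("pics/s3.png",a)
print(bot.get_obs()["tool_pos"])
E
```

```text
[581.80697606  54.36439794  20.6712303 ]
```

View pics/s3.png

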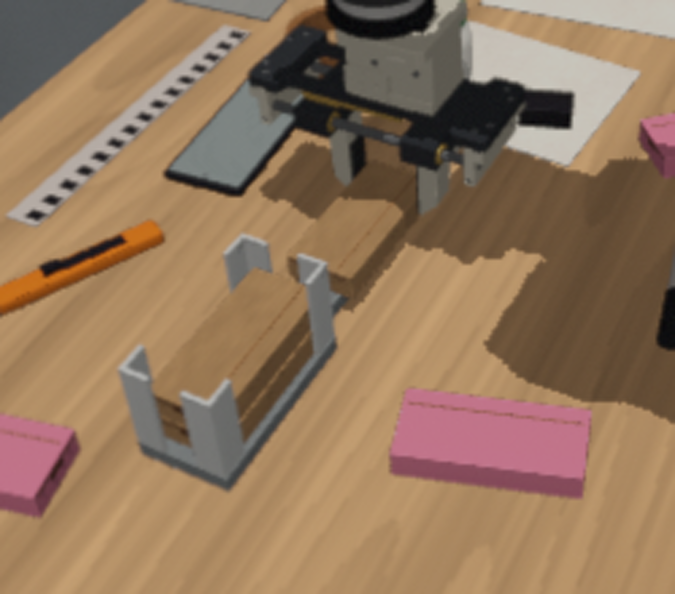

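The next carton dropped level into the feeder and stayed. The taken carton is clear, its rear end at about (320,265) in the crop. Next I lift, turn and carry it.

Request:
{"method": "jog_arm", "body": {
  "dp": [
    [0,0,-0.008],
    [0,0,-0.015],
    [0,0,-0.018],
    [0,0,-0.02],
    [0,0,-0.02],
    [0,0,-0.02],
    [0,0,-0.02],
    [0,0,-0.015],
    [0,0,-0.01],
    [0,0,-0.004]
  ],
  "twist": [0,0,0,0,0,0,0,0,0,0]
}}

```text
time: 8.57
tool_pos: [581.9, 56.1, 171.3]
tcp_rot: [3.141, 0.0, 1.549]
contact_force: [0.5, -0.3, -0.6]
grip_width: 53.7
finger_force: 29.9
```

Request:
{"method": "jog_arm", "body": {
  "dp": [
    [0,0,0],
    [0,0,0],
    [0,0,0],
    [0,0,0],
    [0,0,0],
    [0,0,0],
    [0,0,0],
    [0,0,0],
    [0,0,0],
    [0,0,0]
  ],
  "twist": [5,9,10.4,10.4,10.4,10.4,10.4,9,5,3.3]
}}

```text
time: 9.82
tool_pos: [581.4, 56.0, 170.0]
tcp_rot: [-3.141, 0.002, 0.093]
contact_force: [0.2, -0.2, 0.1]
grip_width: 53.7
finger_force: 29.9
```

Request:
{"method": "jog_arm", "body": {
  "dp": [
    [-0.005,0.015,0],
    [-0.009,0.029,0],
    [-0.012,0.038,0],
    [-0.012,0.038,0],
    [-0.012,0.038,0],
    [-0.012,0.038,0],
    [-0.012,0.038,0],
    [-0.012,0.038,0],
    [-0.012,0.038,0],
    [-0.01,0.032,0]
  ],
  "twist": [0,0,0,0,0,0,0,0,0,0]
}}

```text
time: 11.08
tool_pos: [505.5, -297.0, 170.4]
tcp_rot: [-3.141, 0.001, 0.096]
contact_force: [0.4, -0.7, -0.9]
grip_width: 53.9
finger_force: 29.9
```

Request:
{"method": "jog_arm", "body": {
  "dp": [
    [-0.007,0.024,0],
    [-0.004,0.014,0.01],
    [0,0,0.02],
    [0,0,0.02],
    [0,0,0.015],
    [0,0,0.005],
    [0,0,0]
  ],
  "twist": [0,0,0,0,0,0,0]
}}

```text
time: 11.95
tool_pos: [499.6, -333.6, 100.6]
tcp_rot: [-3.142, 0.0, 0.096]
contact_force: [0.2, -0.6, -0.9]
grip_width: 53.9
finger_force: 29.9
```

```bash
python3 - <<'E'
from h import *
o=bot.get_obs();print(o["time"],o["tool_pos"],np.degrees(o["tcp_rot"]),o["grip_width"])
im=bot.capture("side");a=cv2.resize(im[60:280,250:520],None,fx=2.7,fy=2.7,interpolation=cv2.INTER_CUBIC)
cv2.imwrite("pics/s4.png",a);cv2.imwrite("pics/s4f.png",im)
t=bot.capture("top");cv2.imwrite("pics/t4f.png",t);cv2.imwrite("pics/t4.png",cv2.resize(t[170:320,380:540],None,fx=4,fy=4,interpolation=cv2.INTER_CUBIC))
E
```

```text
11.95 [ 499.59676953 -333.56403246  100.63252524] [-1.79997354e+02  7.85198163e-03  5.48444254e+00] 53.90831156499646
```

View pics/s4.png

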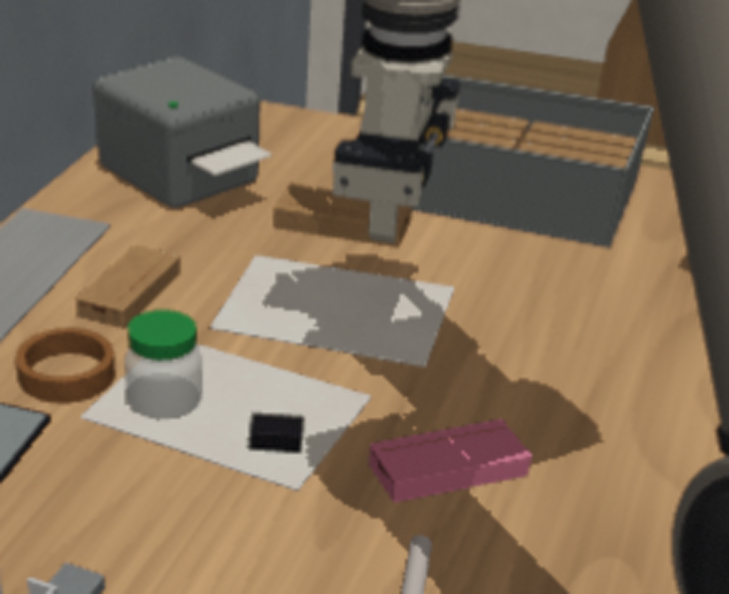

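View pics/t4.png

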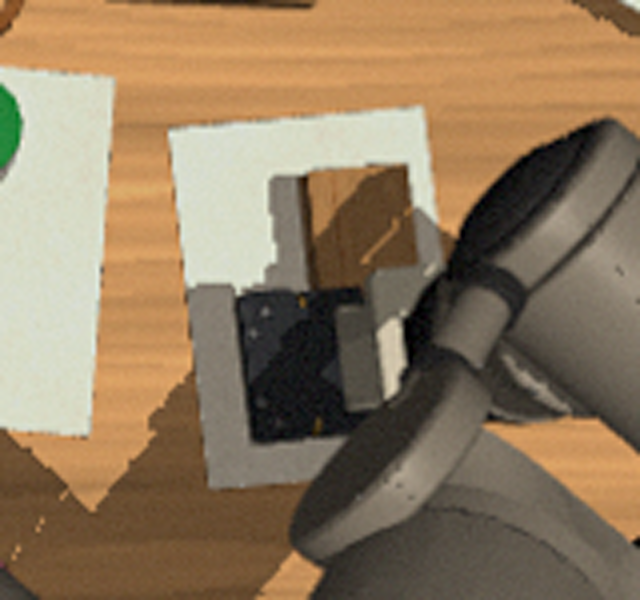

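```bash
python3 - <<'E'
from h import *
c=lambda P:[(380+(x+.5)/4-.5,170+(y+.5)/4-.5) for x,y in P]
w=onz("top",c([(304,175),(409,165)]),116);print(w,w.mean(0),np.degrees(np.arctan2(*(w[0]-w[1])[:2])))
s=onz("top",c([(168,129),(423,107)]),2);print(s)
th=np.radians(5.48);e=np.array([499.6,-333.6])+105.6*np.array([np.cos(th),np.sin(th)]);print("expected end",e)
E
```

```text
[[ 597.13440371 -293.66481674  116.        ]
 [ 602.60791684 -349.33370888  116.        ]] [ 599.87116027 -321.49926281  116.        ] -5.615424005981085
[[ 642.47523138 -248.9192336     2.        ]
 [ 655.91233839 -398.19882063    2.        ]]
expected end [ 604.71736515 -323.5153808 ]
```

```bash
python3 - <<'E'
from h import *
im=cv2.imread("pics/s4f.png");t=cv2.imread("pics/t4f.png")
th=np.radians(5.48);u=np.array([np.cos(th),np.sin(th),0]);v=np.array([-u[1],u[0],0])
C=np.array([499.6,-333.6,104.5])+45.6*u
P=[C+a*60*u+b*27*v+c*11*np.array([0,0,1]) for c in(-1,1) for a,b in((1,1),(1,-1),(-1,-1),(-1,1))]
def dr(I,cam,x0,y0,w,h,k):
    I=cv2.resize(I[y0:y0+h,x0:x0+w],None,fx=k,fy=k,interpolation=cv2.INTER_CUBIC)
    q=((proj(cam,P)+.5-[x0,y0])*k-.5).round().astype(int)
    for i in range(4):
        for a,b in((i,(i+1)%4),(4+i,4+(i+1)%4),(i,i+4)): cv2.line(I,tuple(map(int,q[a])),tuple(map(int,q[b])),(255,0,255),1)
    return I
A=dr(im,"side",335,115,80,60,5);B=dr(t,"top",430,190,75,60,5)
h=max(A.shape[0],B.shape[0]);cv2.imwrite("pics/ov.png",np.hstack([A,B]))
E
```

```text
(no output)
```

View pics/ov.png

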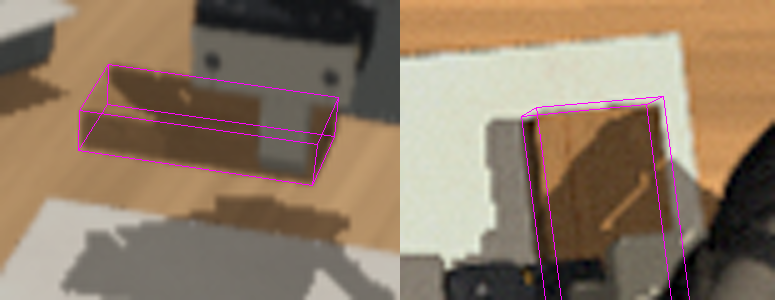

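The drawn model matches both views: the carton is level and held as assumed. Lowering now.

Request:
{"method": "jog_arm", "body": {
  "dp": [
    [0.001,0.003,0.01],
    [0,0,0.02],
    [0,0,0.02],
    [0,0,0.015],
    [0,0,0.01],
    [0,0,0.007],
    [0,0,0.005],
    [0,0,0.002],
    [0,0,0],
    [0,0,0]
  ],
  "twist": [0,0,0,0,0,0,0,0,0,0]
}}

```text
time: 13.3
tool_pos: [501.0, -336.7, 12.1]
tcp_rot: [3.141, -0.0, 0.095]
contact_force: [0.6, -0.9, -0.3]
grip_width: 53.8
finger_force: 29.9
```

Request:
{"method": "jog_arm", "body": {
  "dp": [
    [0,0,0.001],
    [0,0,0.001],
    [0,0,0]
  ],
  "twist": [0,0,0]
}}

```text
time: 13.68
tool_pos: [500.8, -336.5, 9.6]
tcp_rot: [-3.142, 0.0, 0.095]
contact_force: [-0.2, 0.6, -1.1]
grip_width: 53.9
finger_force: 29.9
```

Request:
{"method": "jog_arm", "body": {
  "dp": [
    [0,0,0.0005],
    [0,0,0.0005],
    [0,0,0]
  ],
  "twist": [0,0,0]
}}

```text
time: 14.05
tool_pos: [500.9, -336.5, 8.7]
tcp_rot: [3.141, -0.0, 0.095]
contact_force: [-0.4, 0.7, -0.7]
grip_width: 54.1
finger_force: 29.9
```

Request:
{"method": "jog_arm", "body": {
  "dp": [
    [0,0,0.0005],
    [0,0,0]
  ],
  "twist": [0,0]
}}

```text
time: 14.3
tool_pos: [500.9, -336.6, 8.7]
tcp_rot: [3.141, -0.0, 0.095]
contact_force: [-1.5, 1.2, 5.4]
grip_width: 53.6
finger_force: 29.9
```

Contact with the sheet at 5 N. Release and retreat.

Request:
{"method": "jog_arm", "body": {
  "dp": [
    [0,0,0],
    [0,0,0],
    [0,0,0],
    [0,0,0],
    [0,0,0]
  ],
  "twist": [0,0,0,0,0],
  "jaw": 0.09
}}

```text
time: 14.92
tool_pos: [500.9, -336.5, 8.2]
tcp_rot: [3.142, -0.0, 0.095]
contact_force: [0.9, 0.1, -0.4]
grip_width: 89.8
finger_force: 0.0
```

Request:
{"method": "jog_arm", "body": {
  "dp": [
    [0,0,-0.01],
    [0,0,-0.02],
    [0,0,-0.03],
    [0,0,-0.04],
    [0,0,-0.04],
    [-0.03,0,-0.03],
    [-0.04,0,0],
    [-0.04,0,0],
    [-0.02,0,0],
    [0,0,0]
  ],
  "twist": [0,0,0,0,0,0,0,0,0,0]
}}

```text
time: 16.18
tool_pos: [371.0, -349.3, 178.9]
tcp_rot: [3.141, -0.001, 0.094]
contact_force: [0.1, 0.0, -0.5]
grip_width: 90.1
finger_force: 0.0
```

```bash
python3 - <<'E'
from h import *
o=bot.get_obs();print(o["time"],o["tool_pos"],o["grip_width"])
im=bot.capture("side");t=bot.capture("top")
A=cv2.resize(im[140:360,180:440],(390,330));B=cv2.resize(t[180:300,400:520],(400,400))
A=cv2.copyMakeBorder(A,0,70,0,0,cv2.BORDER_CONSTANT)
cv2.imwrite("pics/fin.png",np.hstack([A,B]))
E
```

```text
16.175 [ 370.97210031 -349.26890484  178.89966756] 90.0881495500288
```

View pics/fin.png

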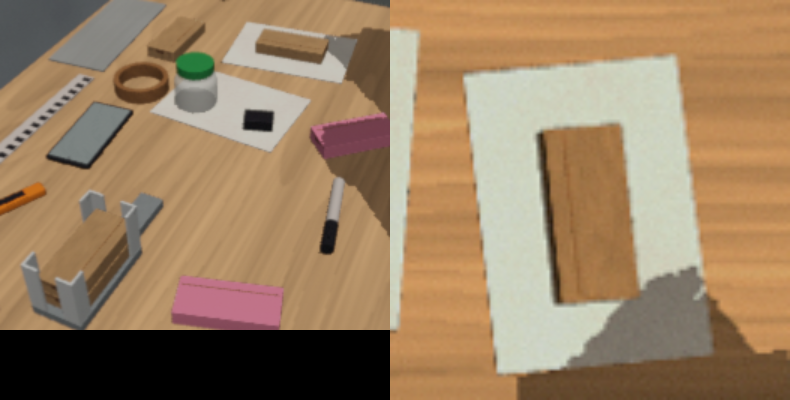

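The carton lies flat, centred (589,213 against the sheet's centre at 588,214) and aligned; the other two are still in the feeder.

```bash
python3 -c "
from plant import bot
print(bot.close_job())"
```

```text
the job is handed in; nothing more can be done
None
```

I slid the bottom carton out, the one above dropped into place and stayed in the feeder, and I laid the taken carton flat, centred and aligned on the empty sheet, let go and handed the job in after about 16 s (no verdict was returned).

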